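# Take the magnifier from its holder and hold it level over the large mounted transparency

## Robot

A 6-joint arm with a two-finger parallel gripper is mounted at the origin on the work surface. World frame = base frame: x ahead of the robot, y to its left, z up, the work surface at z = 0. Lengths are in m, angles in rad, forces in N, time in s.
With the tool pointing down it reaches from about 0.325 to 0.85 m from the base axis. Payload 4.4 kg.
Tool frame: the origin (TCP) lies on the centre line of the jaws, within the pads' length; the fingertips stand ctrl.finger_overhang ahead of it and the grasp point (between the pads) is the TCP (ctrl.finger_overhang is the distance from the TCP to the fingertips, in m); z points along the fingers, y is the direction in which the jaws open and shut (so a half turn about z gives the same grasp; the last joint's range is limited). The gripper opens to 94 mm and grips with 3 to 60 N. Pads are 16 mm wide; open, the fingers measure 119 mm over their backs; the gripper's body (75 mm by 177 mm) begins 78 mm behind the grasp point.
Start: joints at [0.976, 0.207, 1.542, -0, 1.393, -0.15], TCP at [0.247, 0.519, 0.224] pointing down, gripper open.
Joint ranges: [-2.73, 2.73], [-0.86, 2.22], [0.23, 2.46], [-1.11, 4.25], [0.08, 2.63], [-2.82, 2.82]. Speed limits (rad/s): [2.79, 2.79, 3.14, 3.14, 3.14, 3.14].

## Interface

Orientations are given as a 3x3 rotation matrix whose columns are the frame's x, y, z axes.
In Python, from plant import ctrl gives the robot as it stands.
- The arm moves only by the shell command python3 -m handwheel 'ROWS' [OPENING] [FORCE]. ROWS is JSON, a list of rows, each a list of 4 numbers: the shift along the tool's x, y, z in m, then the turn about the tool's z in degrees. In form: [[x, y, z, spin], ...]. A call has 1 to 10 rows; each row is the pose to reach, as a shift and turn from the pose commanded when the call began, along the tool's axes at that moment; what a row does not reach only later rows make up. A row lasts 1/8 s, in which the tool goes at most 62.5 mm and 10.7 degrees, less where a joint would pass 70% of its speed; a pose out of reach is approached as far as the arm can. A call with a gripper value outside its range is refused whole. OPENING is the gripper command: -1 is fully open, 1 is shut, values between are in proportion, set as the call begins (- or left out, the last holds). The fingers move at their own pace and stop on an object; FORCE is the grip in N (left out, the last holds). Time passes only in rows, so rows that repeat a pose let the fingers close. It gives the time, the measured TCP pose, the force and the opening at its end, in the units of the state.
- ctrl.get_obs(): the state, without advancing time (a new reading comes with each control period).
- ctrl.grab_frame(name): name is "scene" or "top"; returns a dict with "color" (480x640x3 uint8, blue, green, red), "range_z" (480x640 float32, m along the optical axis (not along the pixel's ray), 0 where there is no reading), "camera_matrix" (3x3 intrinsics, pixels), "R" (3x3) and "t" (3): a world point X has camera coordinates R X + t. Camera axes: x right, y down, z forward; pixel columns grow to the right and rows downward; lengths in m; the calibration is good to about 2 mm. A picture is of the moment at which its call begins.
- ctrl.job_done(): hands the job in, once; it reports no verdict.
Trained networks look in the newest picture that a camera, given by its name, has taken for a name from the list of things; names that differ only in an ending like _2 or _b are one class to them, and where a whole thing is asked for, a point or a joint stands for the part that bears it (a point fixed in the world has none). Each returns a list of dicts, best first, with "score" (0 to 1); they miss things now and then, are a little off and sometimes report something else, mostly with a low value. They report only what shows in the picture. A call takes as long as a camera call. They do not tell look-alikes from the thing itself.
- ctrl.find_in(camera, target): "extent" ([left, top, right, bottom] in pixels, round what is visible of it).
- ctrl.silhouettes(camera, target): "mask" (480x640 bool, what is visible of it) and "extent" ([left, top, right, bottom] in pixels, round what is visible of it).
- ctrl.pinpoint(camera, target): "location" ([column, row] in pixels: a listed point, or the origin of a listed thing).
The state is a dict: "time_s": time; "joint_pos": joint angles; "joint_vel": joint speeds; "effort": joint torques, N m; "eef_pos": TCP position; "tool_rot": TCP orientation; "wrist_force": force on the tool from outside, world axes, zero at the start; "moment": the same for the moment, N m; "grip_width": finger opening in m.
Only numpy, scipy, OpenCV 4.12 (cv2) and the standard library are available. Lean on these libraries where they do the work, as an engineer would, in place of code of your own. Each camera call takes 0.05 s, during which the arm holds its last target.

## Task

At the film inspection bench, take the hand magnifier by its handle, draw it out of its leaning desk holder without shifting or tipping the holder, and turn it level above the light panel: lens flat, centred over the large mounted transparency and about 80 mm above it, either face up. Finish while still holding it there, steady and clear of everything else; leave the mounts, the splicer and the film core where they lie.

Things in the scene. Friction and masses are not known exactly. Their poses are not given: they have to be found in the camera images.
- magnifier: Hand magnifier, about 110 g: glass lens in a black rim (75 mm across, 9 thick), 8 mm of bare steel neck, flat-sided black handle 120 long, 18 wide (y), 14 thick (z). Origin: lens centre. x: from handle to lens; z: lens axis. Handle spans x = -45 to -165 mm. In the holder x points up, leaning about 35 degrees from upright toward the holder's +x; 45 mm of handle are in the socket, 75 mm show.
- handle_grip (a point): On the handle's middle line, 85 mm behind the lens centre (35 mm above the socket's mouth when in the holder): a good place to grip, across the 18 mm width (along the magnifier's y).
- handle_butt (a point): Centre of the end face of the handle, 165 mm behind the lens centre.
- holder: Weighted holder, 0.75 kg, loose on the bench: dark steel foot 120 (x) by 80 (y) by 12 mm; near its -x end a black rectangular socket leaning 30 degrees from upright toward +x, 45 mm deep, 22 (y) by 18 mm inside, walls 4 mm (handle play 4 mm in all each way), top 68 mm above the bench. Origin: centre of underside, z up. The handle draws out along its own line, 45 mm or more.
- socket_mouth (a point): Centre of the socket's mouth, on the holder.
- light_panel: Slim light panel fixed to the bench, 200 mm (x) by 300 mm (y) by 12 mm thick, aluminium rim and white top. Origin at the centre of its underside.
- large_mount: The large mounted transparency, lying loose on the light panel: a grey plastic frame 70 mm square and 3 mm thick with a 54 mm square dark window; the lens goes over its centre. Origin at the centre of its underside (12 mm above the bench), z up.
- small_mount_a: Small mounted transparency, 50 mm square and 3 mm thick, window 36 by 24 mm, loose on the light panel. Origin at the centre of its underside. Leave alone.
- small_mount_b: Another small mounted transparency, the same as the first. Leave alone.
- splicer: Tape splicer lying on the bench, 130 mm (x) by 82 mm (y) by 53 mm high, 0.6 kg: grey base with a film channel and an arm. Origin at the centre of its base's underside. Leave alone.
- film_core: Black plastic film core standing on end, 50 mm across, 35 mm high, open through the middle. Origin at the centre of its underside. Leave alone.
Things that resemble listed ones, but are neither listed nor needed, are in the scene too. What is meant by the magnifier is not red or yellow, and is the larger of those in its own colour.

How it is judged:
By the outcome, as a careful person would: the job done as asked, in the order asked, and still so for the second after the job is handed in, while the arm keeps its last pose, push and grip.
It also fails if it takes over 37 s, if anything falls off the work surface, if the arm or the gripper's body presses on something with over 40 N, if the wrist force passes 120 N, or if a joint passes its speed limit or range.

## Working session

There is one attempt and no reset: what is moved stays moved. The work goes in short steps, Python scripts to look and compute and a shell command to move; the robot and the scene stay as the last step left them, time stands still between calls to the robot, and variables do not carry over. Pictures are saved under pics/ and viewed, and the job is handed in when it is done.

```bash
mkdir -p pics; ls; python3 - <<'E'
from plant import ctrl
import cv2, numpy as np
o=ctrl.get_obs();print(o['time_s'],o['eef_pos'],o['tool_rot'],o['grip_width'],ctrl.finger_overhang)
for c in ['scene','top']:
    f=ctrl.grab_frame(c);cv2.imwrite(f'pics/{c}0.png',f['color']);print(c,f['camera_matrix'].tolist(),f['R'].tolist(),f['t'])
    np.savez(f'{c}0.npz',**f)
    for n in ['magnifier','holder','large_mount']:
        print(n,[(round(d['score'],2),np.round(d['extent']).tolist()) for d in ctrl.find_in(c,n)][:6])
E
```

```text
pics
0.0 [0.24699901 0.51840527 0.22329639] [[-9.02704995e-01  4.30258233e-01 -1.24303285e-03]
 [ 4.30259920e-01  9.02703053e-01 -1.89738467e-03]
 [ 3.05724171e-04 -2.24760583e-03 -9.99997427e-01]] 0.09383842979300429 0.019
scene [[555.5348851281182, 0.0, 313.19431636008625], [0.0, 555.5348851281182, 245.17551847747058], [0.0, 0.0, 1.0]] [[0.2978998516494694, 0.9545325309212577, 0.011105215003864305], [0.7981515114237033, -0.24267964109189938, -0.5514170441794167], [-0.5236504971823114, 0.1731306997980567, -0.8341558113375179]] [-0.08305648 -0.34208249  1.58946833]
magnifier [(0.9, [194.0, 284.0, 230.0, 294.0]), (0.79, [209.0, 376.0, 255.0, 428.0]), (0.64, [183.0, 215.0, 212.0, 258.0]), (0.63, [109.0, 260.0, 153.0, 340.0])]
holder [(0.59, [204.0, 280.0, 251.0, 327.0])]
large_mount [(0.8, [369.0, 272.0, 402.0, 300.0])]
top [[485.9622419163262, 0.0, 316.6608579704724], [0.0, 485.9622419163262, 246.71769219225774], [0.0, 0.0, 1.0]] [[-0.009382521571903658, -0.9998115546786891, -0.01699480567513938], [-0.9982875859153956, 0.010346874275622706, -0.057574629828909485], [0.05773962327695132, 0.016425508324172052, -0.9981965430615997]] [-0.06494699  0.48011651  1.02353783]
magnifier [(0.93, [407.0, 299.0, 454.0, 357.0]), (0.75, [418.0, 100.0, 452.0, 157.0]), (0.75, [484.0, 224.0, 541.0, 310.0]), (0.69, [412.0, 182.0, 467.0, 241.0])]
holder [(0.78, [388.0, 203.0, 441.0, 266.0]), (0.56, [212.0, 145.0, 363.0, 256.0]), (0.44, [224.0, 182.0, 265.0, 221.0])]
large_mount [(0.87, [225.0, 185.0, 265.0, 221.0]), (0.4, [410.0, 180.0, 465.0, 242.0])]
```

View pics/scene0.png

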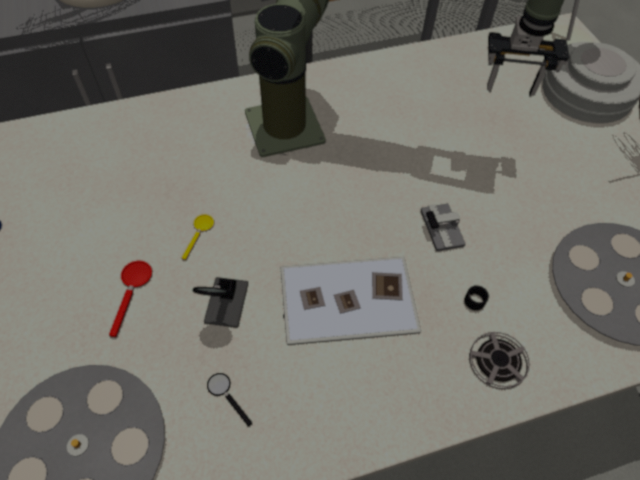

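View pics/top0.png

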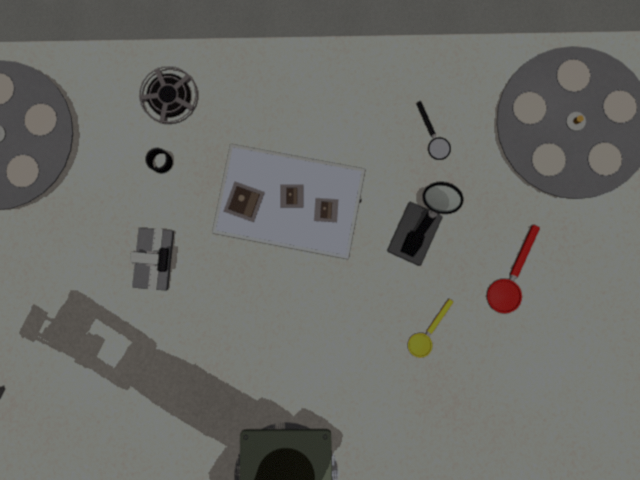

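Candidates for the magnifier, by pixel in the top image: a black one leaning in the holder (442,198), a smaller black one lying flat (435,130), a red one (505,295) and a yellow one (420,345). By the description it is the black one in the holder. I'll check that in a crop and measure it.

```bash
cat > h.py <<'E'
import numpy as np, cv2
def load(c,i=0):
    return dict(np.load(f'{c}{i}.npz'))
def world(f,u,v,d=None):
    u=np.asarray(u,float);v=np.asarray(v,float)
    if d is None: d=f['range_z'][v.astype(int),u.astype(int)]
    K=f['camera_matrix']
    P=np.stack([(u-K[0,2])/K[0,0]*d,(v-K[1,2])/K[1,1]*d,d],-1)
    return (P-f['t'])@f['R']
def onplane(f,u,v,z):
    K=f['camera_matrix'];r=f['R'].T@np.array([(u-K[0,2])/K[0,0],(v-K[1,2])/K[1,1],1.]);c=-f['R'].T@f['t']
    return c+r*(z-c[2])/r[2]
def proj(f,X):
    p=np.asarray(X)@f['R'].T+f['t'];p=p@f['camera_matrix'].T;return p[...,:2]/p[...,2:]
def tri(f1,p1,f2,p2):
    A=[]
    for f,p in((f1,p1),(f2,p2)):
        P=f['camera_matrix']@np.c_[f['R'],f['t']]
        A+= [p[0]*P[2]-P[0],p[1]*P[2]-P[1]]
    X=np.linalg.svd(np.array(A))[2][-1];return X[:3]/X[3]
E
python3 - <<'E'
from plant import ctrl
from h import *
fs={c:load(c) for c in('top','scene')}
a=fs['top']['color'][160:300,370:500];b=fs['scene']['color'][255:355,170:280]
cv2.imwrite('pics/crop0.png',np.hstack([cv2.resize(a,(390,420)),cv2.resize(b,(400,420))]))
for n in ['handle_grip','handle_butt','magnifier','socket_mouth','holder','large_mount','light_panel','small_mount_a','splicer','film_core']:
    for c in fs:
        print(n,c,[(round(d['score'],2),np.round(d['location'],1).tolist()) for d in ctrl.pinpoint(c,n)][:4])
f=fs['top']
# cloud of holder area
v,u=np.mgrid[170:275,380:475];W=world(f,u.ravel(),v.ravel());ok=f['range_z'][v.ravel(),u.ravel()]>0
z=W[:,2]
print('bench z',np.median(z[ok]))
for lo,hi in((.006,.02),(.02,.05),(.05,.08),(.08,.1),(.1,.13),(.13,.16),(.16,.22)):
    m=ok&(z>lo)&(z<hi);print(lo,hi,m.sum(),W[m].mean(0).round(4) if m.any() else'')
E
```

```text
handle_grip top [(0.87, [521.7, 259.3]), (0.77, [429.0, 125.3]), (0.72, [434.6, 319.3]), (0.62, [422.4, 224.6])]
handle_grip scene [(0.79, [194.8, 241.1]), (0.66, [223.4, 287.6]), (0.63, [234.0, 402.2]), (0.56, [120.9, 302.8])]
handle_butt top [(0.67, [450.3, 299.3]), (0.57, [409.4, 248.5]), (0.57, [537.7, 225.8]), (0.43, [423.6, 226.4])]
handle_butt scene [(0.93, [182.2, 256.6]), (0.77, [251.8, 424.6]), (0.67, [229.0, 284.9]), (0.62, [108.3, 336.3])]
magnifier top [(0.85, [420.6, 347.6]), (0.83, [502.2, 293.9]), (0.77, [439.7, 148.1]), (0.69, [442.2, 200.5])]
magnifier scene [(0.92, [137.0, 272.9]), (0.82, [202.9, 220.0]), (0.8, [221.2, 384.2]), (0.65, [212.8, 290.6])]
socket_mouth top [(0.79, [417.0, 238.0])]
socket_mouth scene [(0.98, [226.2, 286.1])]
holder top [(0.77, [413.5, 233.1]), (0.39, [422.7, 226.1])]
holder scene [(0.64, [224.7, 305.7])]
large_mount top [(0.79, [241.8, 201.9])]
large_mount scene [(0.81, [385.5, 287.0]), (0.57, [225.4, 305.3])]
light_panel top [(0.64, [290.2, 202.3]), (0.55, [154.0, 257.0]), (0.19, [414.7, 234.4]), (0.19, [164.3, 163.1])]
light_panel scene [(0.71, [344.7, 300.1])]
small_mount_a top [(0.91, [328.8, 211.8]), (0.68, [290.7, 193.0])]
small_mount_a scene [(0.79, [346.7, 300.3]), (0.76, [310.3, 299.1])]
splicer top [(0.84, [157.1, 259.4])]
splicer scene [(0.56, [442.1, 229.4])]
film_core top [(0.81, [158.2, 168.0])]
film_core scene [(0.93, [472.7, 302.3])]
bench z 0.0015725201082297273
0.006 0.02 1459 [ 0.5085 -0.2752  0.0122]
0.02 0.05 153 [ 0.4733 -0.2596  0.0374]
0.05 0.08 251 [ 0.4884 -0.269   0.0634]
0.08 0.1 86 [ 0.5081 -0.2779  0.0898]
0.1 0.13 154 [ 0.5254 -0.2865  0.116 ]
0.13 0.16 448 [ 0.5481 -0.2981  0.1473]
0.16 0.22 625 [ 0.566  -0.3058  0.1745]
```

View pics/crop0.png

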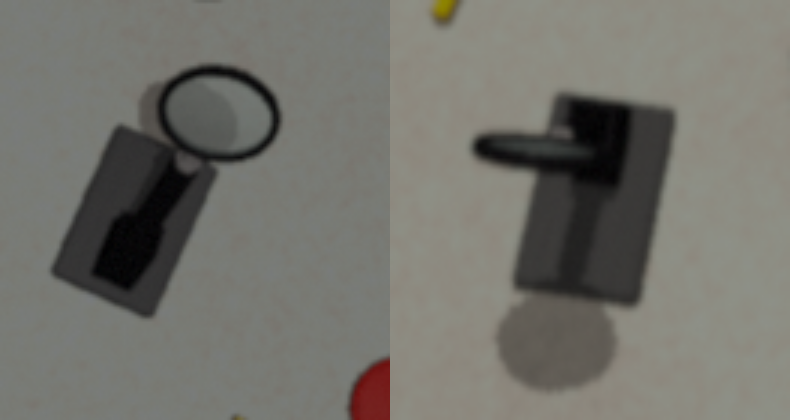

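Confirmed: the crop shows a black rim with clear glass, leaning in the steel-footed holder. Its lens is at top (442,198) and its handle near (422,225), and it is larger than the black one lying at (435,130). Next I'll fit its pose.

```bash
python3 - <<'E'
from h import *
from scipy.optimize import least_squares
f=load('top');g=load('scene')
v,u=np.mgrid[165:275,380:475];u=u.ravel();v=v.ravel();W=world(f,u,v);ok=f['range_z'][v,u]>0
z=W[:,2]
foot=W[ok&(z>.008)&(z<.018)]
# foot rect from top-face px
m=((z>.008)&(z<.018)).reshape(110,95).astype(np.uint8)
r=cv2.minAreaRect(W[ok&(z>.008)&(z<.08)][:,:2].astype(np.float32));print('rect',r)
L=W[ok&(z>.13)]
# lens: ellipse fit of black rim + glass mask; plane
c=np.median(L,0);U,S,Vt=np.linalg.svd(L-L.mean(0),full_matrices=False);n=Vt[2]*np.sign(Vt[2][2]);print('lens mean',L.mean(0),'n',n,S/np.sqrt(len(L)))
H=W[ok&(z>.078)&(z<.125)]
U,S,Vt=np.linalg.svd(H-H.mean(0),full_matrices=False);d=Vt[0]*np.sign(Vt[0][2]);print('handle mean',H.mean(0),'dir',d,'lean',np.degrees(np.arccos(d[2])),'yaw',np.degrees(np.arctan2(d[1],d[0])))
for nm,a,b in(('grip',(422.4,224.6),(223.4,287.6)),('lens',(442.2,200.5),(212.8,290.6)),('mouth',(417,238),(226.2,286.1)),('holder',(413.5,233.1),(224.7,305.7)),('mount',(241.8,201.9),(385.5,287.))):
    X=tri(f,a,g,b);print(nm,X.round(4),(proj(f,X)-a).round(1),(proj(g,X)-b).round(1))
# lens extents at top: rim ellipse
rim=L
hull=cv2.convexHull(np.c_[u,v][ok&(z>.13)].astype(np.int32));e=cv2.fitEllipse(hull);print('ell',e)
# mount
from cv2 import minAreaRect
v2,u2=np.mgrid[175:230,215:275];u2=u2.ravel();v2=v2.ravel();C=f['color'][v2,u2].astype(int).sum(1)
msk=(C<330).reshape(55,60).astype(np.uint8);nl,lab,st,ce=cv2.connectedComponentsWithStats(msk)
k=1+np.argmax(st[1:,4]);ys,xs=np.where(lab==k);rr=minAreaRect(np.c_[xs+215,ys+175].astype(np.float32));print('mount px',rr,onplane(f,*rr[0],.015))
print('panel z',np.median(world(f,np.arange(270,280),np.full(10,225))[:,2]))
E
```

```text
rect ((0.5215312242507935, -0.2853621244430542), (0.08002018928527832, 0.15259644389152527), 64.77855682373047)
lens mean [ 0.55853458 -0.30259713  0.16318449] n [-0.73023865  0.34266078  0.59104577] [0.01963863 0.01856966 0.00185935]
handle mean [ 0.51731135 -0.28240233  0.10372197] dir [ 0.55985336 -0.24470462  0.79163366] lean 37.66155689813908 yaw -23.60951282710788
grip [ 0.5174 -0.2796  0.0857] [-0.7 -0.2] [-0.5 -0. ]
lens [ 0.5556 -0.3025  0.1512] [-1.5 -0.4] [-1.1 -0.1]
mouth [ 0.494  -0.2738  0.0495] [-1.3 -0.4] [-1.  -0.1]
holder [ 0.508  -0.2839 -0.0146] [1.2 0.3] [0.9 0.1]
mount [0.5783 0.0877 0.0016] [2.2 0.5] [ 1.6 -0.3]
ell ((441.7852478027344, 198.38279724121094), (35.18303298950195, 41.45591735839844), 88.16146850585938)
mount px ((243.704345703125, 201.4379425048828), (33.23451232910156, 32.978206634521484), 19.98310661315918) [0.57835    0.08602716 0.015     ]
panel z 0.012436361987951698
```

The lens is at about (0.562,-0.304,0.160), the grip point at about (0.517,-0.2825,0.090) and the yaw is about -24.5°. Tool x is already antiparallel to that within 1°. The moves keep the tool pointing down, so I'll grip across the width and draw the handle out. Then I'll level the magnifier by pivoting it in the jaws on bare bench, and regrip.

```bash
python3 -m handwheel '[[-0.035,-0.036,-0.02,0],[-0.07,-0.072,-0.04,0],[-0.11,-0.114,-0.04,0],[-0.15,-0.155,-0.04,0],[-0.19,-0.196,-0.04,0],[-0.23,-0.237,-0.04,0],[-0.27,-0.279,-0.04,0],[-0.31,-0.32,-0.04,0],[-0.35,-0.361,-0.04,0],[-0.39,-0.402,-0.04,0]]' -1 40
cat > where.py <<'E'
import sys
from plant import ctrl
import numpy as np
o=ctrl.get_obs();R=o['tool_rot'];p=o['eef_pos']
print('t',round(o['time_s'],2),'p',p.round(4),'xyaw',np.degrees(np.arctan2(R[1,0],R[0,0])).round(2),'z',R[:,2].round(4),'F',o['wrist_force'].round(2),'w',round(o['grip_width'],4),'q',o['joint_pos'].round(2))
if len(sys.argv)>3:
    t=np.array(sys.argv[1:4],float);print('tool shift',(R.T@(t-p)).round(4))
E
python3 where.py 0.517 -0.2825 0.26
```

```text
time_s: 2.65
eef_pos: [0.4269, -0.0135, 0.2649]
tool_rot: [[-0.903, 0.431, 0.001], [0.431, 0.903, -0.0], [-0.001, 0.001, -1.0]]
wrist_force: [0.8, -0.6, 0.6]
grip_width: 0.0942
t 2.65 p [ 0.4269 -0.0135  0.2649] xyaw 154.5 z [ 0.0014 -0.     -1.    ] F [ 0.81 -0.64  0.61] w 0.0942 q [-0.24 -0.15  1.83  0.    1.47 -1.36]
tool shift [-0.1971 -0.204   0.005 ]
```

```bash
python3 -m handwheel '[[-0.04,-0.041,0,0],[-0.08,-0.083,0,0],[-0.12,-0.124,0,0],[-0.16,-0.166,0,-0.5],[-0.197,-0.204,0,-1],[-0.197,-0.204,0.02,-1],[-0.197,-0.204,0.02,-1]]'
python3 - <<'E'
from plant import ctrl
from h import *
for c in('scene','top'):
    f=ctrl.grab_frame(c);np.savez(c+'1.npz',**f)
    cv2.imwrite(f'pics/{c}1.png',cv2.resize(f['color'][120:340,320:560] if c=='top' else f['color'][180:360,120:330],None,fx=2.5,fy=2.5))
E
python3 where.py 0.517 -0.2825 0.102
```

```text
time_s: 3.52
eef_pos: [0.5154, -0.2804, 0.2422]
tool_rot: [[-0.91, 0.415, -0.004], [0.415, 0.91, 0.003], [0.005, 0.001, -1.0]]
wrist_force: [-0.0, -0.6, -0.3]
grip_width: 0.0939
t 3.62 p [ 0.5164 -0.2801  0.2445] xyaw 155.54 z [-4.e-04  4.e-04 -1.e+00] F [ 0.16 -0.26  0.38] w 0.0941 q [-0.64  0.22  1.49  0.    1.44 -1.79]
tool shift [-0.0016 -0.0019  0.1425]
```

View pics/scene1.png

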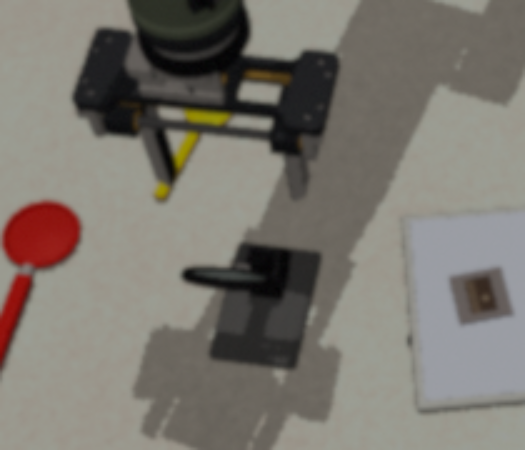

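View pics/top1.png

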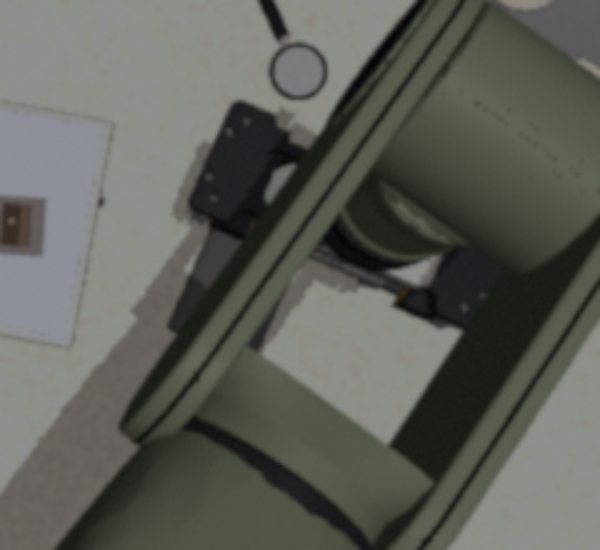

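```bash
python3 - <<'E'
from h import *
f=load('top');g=load('scene')
e=np.array([.4147,.910]);a=np.array([.910,-.4147])
for nm,F,vr,ur in(('top',f,(165,275),(380,475)),('scene',g,(270,330),(185,255))):
    v,u=np.mgrid[vr[0]:vr[1],ur[0]:ur[1]];u=u.ravel();v=v.ravel();W=world(F,u,v);z=W[:,2];s=W[:,:2]@e;l=W[:,:2]@a
    for lo,hi in((.006,.018),(.045,.072),(.078,.09),(.09,.1),(.1,.11),(.11,.122),(.15,.19),(.165,.175)):
        m=(z>lo)&(z<hi)
        if m.sum()>3:print(nm,lo,hi,m.sum(),'s min/max/mid/mean',np.percentile(s[m],[2,98]).round(4),np.percentile(s[m],[2,98]).mean().round(4),s[m].mean().round(4),'l',np.percentile(l[m],[2,50,98]).round(4),)
E
```

```text
top 0.006 0.018 1456 s min/max/mid/mean [-0.082 -0.004] -0.043 -0.0396 l [0.5181 0.5807 0.6342]
top 0.045 0.072 250 s min/max/mid/mean [-0.0577 -0.0282] -0.0429 -0.0421 l [0.5381 0.5516 0.5718]
top 0.078 0.09 49 s min/max/mid/mean [-0.0515 -0.0344] -0.043 -0.043 l [0.568  0.5737 0.5811]
top 0.09 0.1 42 s min/max/mid/mean [-0.0515 -0.0347] -0.0431 -0.0415 l [0.5758 0.581  0.589 ]
top 0.1 0.11 47 s min/max/mid/mean [-0.0516 -0.0345] -0.043 -0.0428 l [0.5836 0.5882 0.5936]
top 0.11 0.122 60 s min/max/mid/mean [-0.0516 -0.0348] -0.0432 -0.0427 l [0.5903 0.5968 0.6118]
top 0.15 0.19 797 s min/max/mid/mean [-0.0775 -0.0099] -0.0437 -0.0438 l [0.6239 0.6378 0.6552]
top 0.165 0.175 227 s min/max/mid/mean [-0.0777 -0.0096] -0.0436 -0.044 l [0.6313 0.6383 0.6449]
scene 0.006 0.018 1152 s min/max/mid/mean [-0.081  -0.0054] -0.0432 -0.0394 l [0.524  0.5964 0.6374]
scene 0.045 0.072 98 s min/max/mid/mean [-0.0574 -0.0282] -0.0428 -0.039 l [0.5448 0.5569 0.5732]
scene 0.078 0.09 11 s min/max/mid/mean [-0.0467 -0.0344] -0.0405 -0.0377 l [0.5722 0.5772 0.5886]
scene 0.09 0.1 11 s min/max/mid/mean [-0.0449 -0.035 ] -0.0399 -0.0386 l [0.5806 0.5855 0.5906]
scene 0.1 0.11 6 s min/max/mid/mean [-0.0477 -0.0345] -0.0411 -0.0396 l [0.5879 0.5925 0.5984]
scene 0.11 0.122 12 s min/max/mid/mean [-0.048 -0.035] -0.0415 -0.0392 l [0.5955 0.6005 0.6058]
scene 0.15 0.19 234 s min/max/mid/mean [-0.0763 -0.0085] -0.0424 -0.04 l [0.6288 0.6499 0.6586]
scene 0.165 0.175 56 s min/max/mid/mean [-0.0766 -0.0101] -0.0434 -0.0384 l [0.6366 0.643  0.6514]
```

```bash
python3 -m handwheel '[[-0.001,-0.002,0.04,0],[-0.001,-0.002,0.08,0],[-0.001,-0.002,0.11,0],[-0.001,-0.002,0.13,0],[-0.001,-0.002,0.142,0],[-0.001,-0.002,0.142,0],[-0.001,-0.002,0.142,0]]'
python3 where.py 0.517 -0.283 0.102
python3 - <<'E'
from plant import ctrl
from h import *
for c in('scene',):
    f=ctrl.grab_frame(c);np.savez(c+'2.npz',**f)
    cv2.imwrite(f'pics/{c}2.png',cv2.resize(f['color'][200:340,140:300],None,fx=4,fy=4))
E
```

```text
time_s: 4.5
eef_pos: [0.5176, -0.2832, 0.1039]
tool_rot: [[-0.91, 0.414, 0.002], [0.414, 0.91, -0.002], [-0.003, -0.001, -1.0]]
wrist_force: [0.3, -0.2, 0.8]
grip_width: 0.0939
t 4.5 p [ 0.5176 -0.2832  0.1039] xyaw 155.54 z [ 0.002  -0.0016 -1.    ] F [ 0.35 -0.2   0.79] w 0.0939 q [-0.65  0.36  1.61 -0.    1.17 -1.79]
tool shift [ 0.0006 -0.      0.0019]
```

View pics/scene2.png

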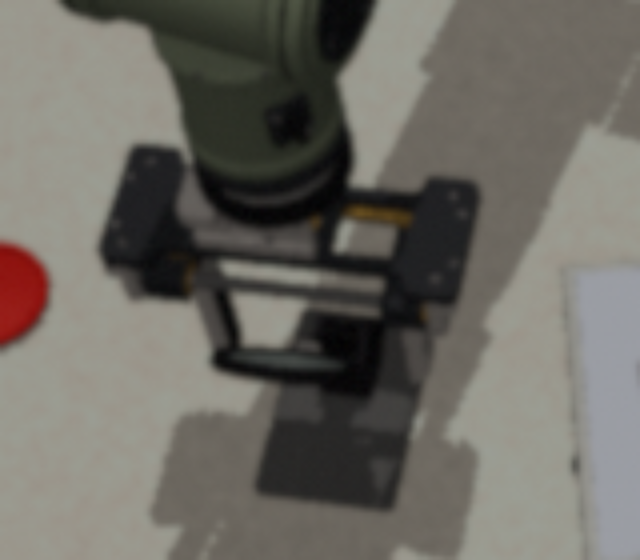

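The lens at crop (280,365) sits between the fingers and the holder hasn't moved. I'll close gently first.

```bash
python3 -m handwheel '[[0,0,0,0],[0,0,0,0],[0,0,0,0],[0,0,0,0],[0,0,0,0],[0,0,0,0],[0,0,0,0],[0,0,0,0]]' 1 4
python3 where.py
```

```text
time_s: 5.55
eef_pos: [0.5166, -0.2829, 0.1024]
tool_rot: [[-0.91, 0.414, -0.0], [0.414, 0.91, -0.0], [-0.0, -0.0, -1.0]]
wrist_force: [-0.0, -0.2, -0.1]
grip_width: 0.0178
t 5.55 p [ 0.5166 -0.2829  0.1024] xyaw 155.52 z [-0.e+00 -2.e-04 -1.e+00] F [-0.04 -0.21 -0.11] w 0.0178 q [-0.65  0.36  1.62 -0.    1.17 -1.79]
```

```bash
python3 -m handwheel '[[0,0,0,0],[0,0,0,0],[-0.0023,0,-0.0033,0],[-0.0057,0,-0.0082,0]]' 1 40
python3 where.py
python3 -m handwheel '[[-0.0046,0,-0.0066,0],[-0.0092,0,-0.0131,0],[-0.0138,0,-0.0197,0],[-0.0138,0,-0.0197,0]]'
python3 where.py
python3 - <<'E'
from plant import ctrl
from h import *
for c in('scene',):
    f=ctrl.grab_frame(c);np.savez(c+'3.npz',**f)
    cv2.imwrite(f'pics/{c}3.png',cv2.resize(f['color'][200:340,140:300],None,fx=4,fy=4))
E
```

```text
time_s: 6.05
eef_pos: [0.5217, -0.2849, 0.1105]
tool_rot: [[-0.91, 0.414, -0.001], [0.414, 0.91, 0.001], [0.001, 0.0, -1.0]]
wrist_force: [-0.2, -0.2, -1.0]
grip_width: 0.0178
t 6.05 p [ 0.5217 -0.2849  0.1105] xyaw 155.52 z [-8.e-04  7.e-04 -1.e+00] F [-0.19 -0.17 -0.98] w 0.0178 q [-0.65  0.36  1.59  0.    1.19 -1.79]
time_s: 6.55
eef_pos: [0.5351, -0.2914, 0.1314]
tool_rot: [[-0.91, 0.414, 0.001], [0.414, 0.91, -0.001], [-0.002, -0.0, -1.0]]
wrist_force: [0.7, -0.3, -1.1]
grip_width: 0.018
t 6.55 p [ 0.5351 -0.2914  0.1314] xyaw 155.53 z [ 0.0013 -0.001  -1.    ] F [ 0.71 -0.27 -1.14] w 0.018 q [-0.64  0.36  1.54 -0.    1.23 -1.78]
```

View pics/scene3.png

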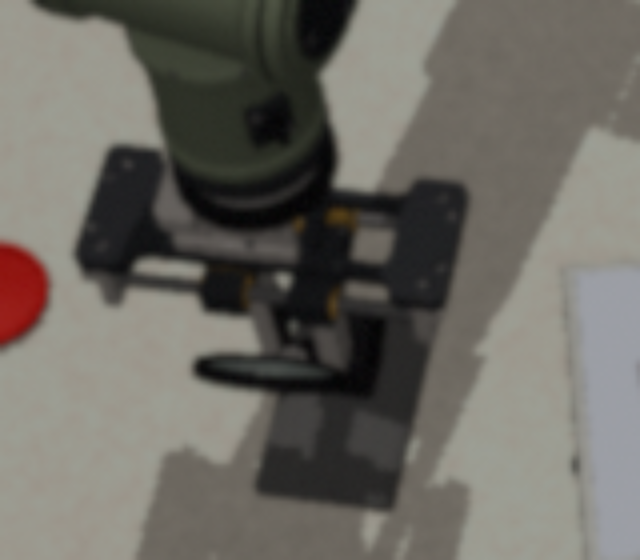

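The lens is moving up with the jaws at crop (265,370), the holder foot hasn't moved and the forces are about 1 N. I'll continue.

```bash
python3 -m handwheel '[[-0.0057,0,-0.0082,0],[-0.0115,0,-0.0164,0],[-0.0172,0,-0.0246,0],[-0.0230,0,-0.0328,0],[-0.0230,0,-0.055,0],[-0.0230,0,-0.085,0],[-0.0230,0,-0.085,0]]'
python3 where.py
python3 - <<'E'
from plant import ctrl
from h import *
for c in('scene','top'):
    f=ctrl.grab_frame(c);np.savez(c+'4.npz',**f)
cv2.imwrite(f'pics/4.png',np.hstack([cv2.resize(load('scene',4)['color'][160:340,120:300],(400,400)),cv2.resize(load('top',4)['color'][120:300,380:560],(400,400))]))
E
```

```text
time_s: 7.48
eef_pos: [0.5573, -0.3018, 0.219]
tool_rot: [[-0.91, 0.414, 0.006], [0.414, 0.91, -0.004], [-0.007, -0.001, -1.0]]
wrist_force: [-0.1, 0.4, -1.8]
grip_width: 0.018
t 7.47 p [ 0.5573 -0.3018  0.219 ] xyaw 155.52 z [ 0.0058 -0.0042 -1.    ] F [-0.13  0.41 -1.78] w 0.018 q [-0.63  0.33  1.4   0.    1.41 -1.78]
```

View pics/4.png

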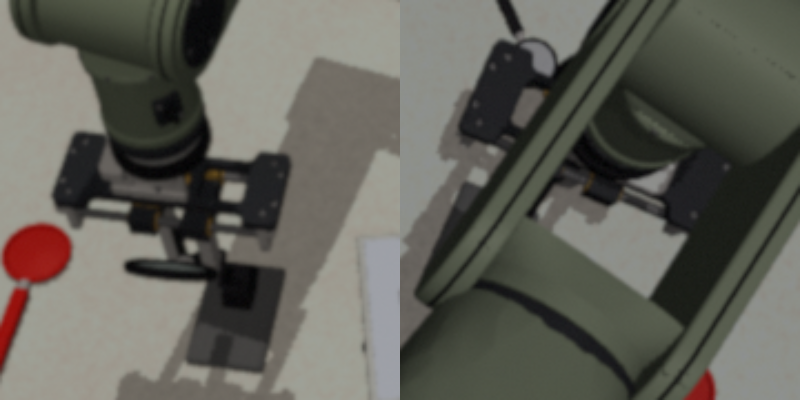

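Out cleanly, and the holder is still standing at crop (235,310). Next I'll pick a clear patch of bench for the levelling.

```bash
python3 - <<'E'
from h import *
f=load('top')
for n,u,v in(('panel',350,258),('panel',212,234),('panelR',365,168),('holder',388,253),('holder',421,265),('yel',420,345),('yelend',451,299),('splicer',157,259),('core',158,163)):print(n,onplane(f,u,v,.01).round(3))
# anything above bench in patch
v,u=np.mgrid[150:360,200:480];u=u.ravel();v=v.ravel();W=world(f,u,v)
m=(W[:,0]>.33)&(W[:,0]<.47)&(W[:,1]>-.29)&(W[:,1]<-.02)&(W[:,2]>.006)
print(m.sum(),W[m].min(0),W[m].max(0)) if m.any() else 0
m2=m&(W[:,1]>-.26)&(W[:,0]<.445);print(m2.sum())
E
python3 where.py 0.4 -0.13 0.219
```

```text
panel [ 0.455 -0.141  0.01 ]
panel [0.509 0.155 0.01 ]
panelR [ 0.649 -0.175  0.01 ]
holder [ 0.465 -0.222  0.01 ]
holder [ 0.438 -0.291  0.01 ]
yel [ 0.27  -0.286  0.01 ]
yelend [ 0.366 -0.353  0.01 ]
splicer [0.457 0.274 0.01 ]
core [0.666 0.274 0.01 ]
728 [ 0.33385735 -0.28949778  0.00600071] [ 0.46997956 -0.02266606  1.04823069]
249
t 7.58 p [ 0.5553 -0.3003  0.215 ] xyaw 155.51 z [-0.e+00  1.e-04 -1.e+00] F [-0.02  0.14 -1.41] w 0.0179 q [-0.63  0.33  1.4   0.    1.41 -1.78]
tool shift [ 0.2119  0.0907 -0.0039]
```

```bash
python3 -m handwheel '[[0.03,0.013,0,8],[0.06,0.026,0,16],[0.095,0.040,0,25],[0.13,0.055,0,34],[0.165,0.07,0,43],[0.195,0.083,0,52],[0.212,0.091,0,60],[0.212,0.091,0.03,65.5],[0.212,0.091,0.06,65.5],[0.212,0.091,0.06,65.5]]'
python3 - <<'E'
from plant import ctrl
from h import *
for c in('scene','top'):
    f=ctrl.grab_frame(c);np.savez(c+'5.npz',**f)
cv2.imwrite(f'pics/5.png',np.hstack([cv2.resize(load('scene',5)['color'][120:320,160:360],(400,400)),cv2.resize(load('top',5)['color'][180:380,280:480],(400,400))]))
E
python3 where.py 0.4 -0.13 0.1
```

```text
time_s: 8.82
eef_pos: [0.397, -0.1279, 0.1519]
tool_rot: [[-0.0, 1.0, -0.008], [1.0, 0.0, 0.004], [0.004, -0.008, -1.0]]
wrist_force: [-0.4, -0.1, -1.1]
grip_width: 0.0176
t 8.93 p [ 0.3997 -0.1295  0.155 ] xyaw 90.01 z [-1.4e-03  8.0e-04 -1.0e+00] F [-0.08 -0.7  -1.52] w 0.0176 q [-0.52 -0.06  1.98 -0.    1.22 -0.52]
tool shift [-0.0005  0.0004  0.055 ]
```

View pics/5.png

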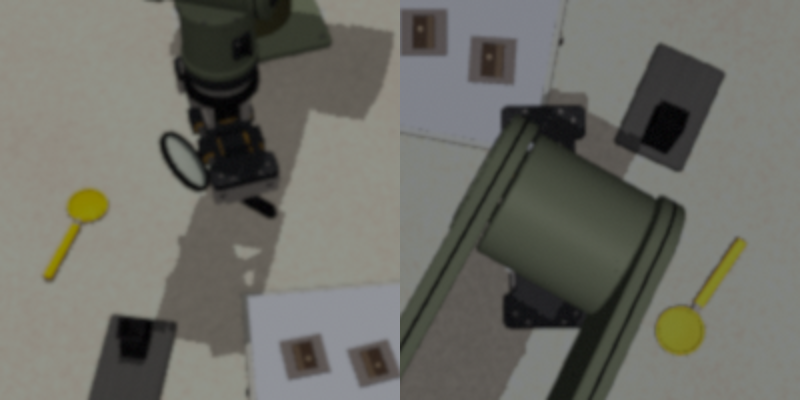

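```bash
python3 -m handwheel '[[0.02,0,0.02,0],[0.04,0,0.045,0],[0.04,0,0.055,0],[0.04,0,0.055,0]]' 1 15
python3 where.py
python3 -m handwheel '[[0,0,0.012,0],[-0.002,0,0.02,0],[-0.008,0,0.0245,0],[-0.014,0,0.0295,0],[-0.020,0,0.034,0],[-0.025,0,0.0385,0]]'
python3 where.py
python3 - <<'E'
from plant import ctrl
from h import *
for c in('scene',):
    f=ctrl.grab_frame(c);np.savez(c+'6.npz',**f)
cv2.imwrite(f'pics/6.png',cv2.resize(load('scene',6)['color'][120:320,160:360],(600,600)))
E
```

```text
time_s: 9.43
eef_pos: [0.4005, -0.0903, 0.1007]
tool_rot: [[-0.0, 1.0, 0.0], [1.0, 0.0, -0.001], [-0.001, 0.0, -1.0]]
wrist_force: [0.3, -0.2, -1.7]
grip_width: 0.0179
t 9.43 p [ 0.4005 -0.0903  0.1007] xyaw 90.03 z [ 2.e-04 -5.e-04 -1.e+00] F [ 0.32 -0.23 -1.74] w 0.0179 q [-0.43  0.    2.05 -0.    1.09 -0.43]
time_s: 10.18
eef_pos: [0.4, -0.1148, 0.0613]
tool_rot: [[0.001, 1.0, 0.0], [1.0, -0.001, 0.001], [0.001, 0.0, -1.0]]
wrist_force: [0.7, 0.8, -0.1]
grip_width: 0.0178
t 10.18 p [ 0.4    -0.1148  0.0613] xyaw 89.97 z [ 0.e+00  9.e-04 -1.e+00] F [ 0.68  0.8  -0.07] w 0.0178 q [-0.49  0.09  2.06  0.    0.99 -0.49]
```

View pics/6.png

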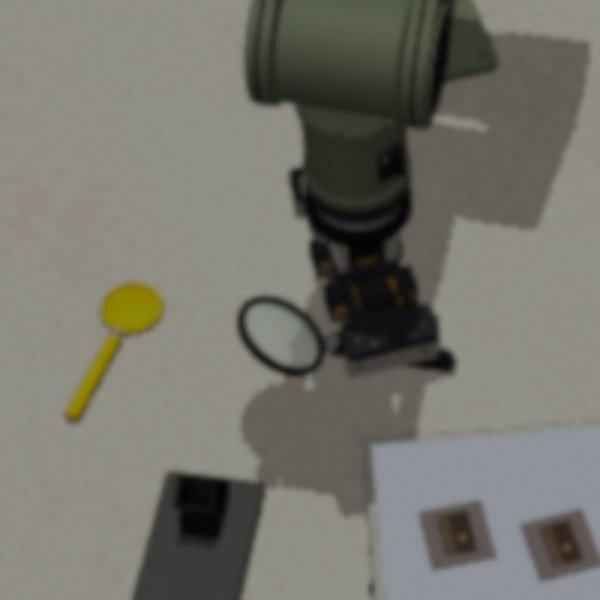

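The magnifier is pivoting as planned: the lens at crop (281,335) is flatter and the butt is on the bench at (445,360). I'll continue down.

```bash
python3 -m handwheel '[[-0.006,0,0.008,0],[-0.011,0,0.017,0],[-0.015,0,0.026,0],[-0.018,0,0.034,0],[-0.02,0,0.039,0],[-0.02,0,0.039,0]]'
python3 - <<'E'
from plant import ctrl
from h import *
for c in('scene',):
    f=ctrl.grab_frame(c);np.savez(c+'7.npz',**f)
cv2.imwrite(f'pics/7.png',cv2.resize(load('scene',7)['color'][120:320,160:360],(600,600)))
v,u=np.mgrid[200:270,225:320];u=u.ravel();v=v.ravel();W=world(f,u,v)
# black rim / lens heights
m=(W[:,2]>.008)&(W[:,2]<.06)
for y0 in np.arange(-.3,0,.02):
    k=m&(abs(W[:,1]-y0)<.01)&(abs(W[:,0]-.4)<.045)
    if k.sum()>3:print(round(y0,2),k.sum(),'x',W[k,0].min().round(3),W[k,0].max().round(3),'z med',np.median(W[k,2]).round(4))
E
python3 where.py
```

```text
time_s: 10.98
eef_pos: [0.3997, -0.1346, 0.0223]
tool_rot: [[-0.0, 1.0, -0.001], [1.0, 0.0, 0.0], [0.0, -0.001, -1.0]]
wrist_force: [-0.1, 0.4, -1.4]
grip_width: 0.0177
-0.24 159 x 0.372 0.436 z med 0.0236
-0.22 220 x 0.364 0.439 z med 0.0225
-0.2 202 x 0.366 0.44 z med 0.0205
-0.18 93 x 0.376 0.428 z med 0.0186
-0.16 40 x 0.396 0.413 z med 0.0205
-0.08 24 x 0.396 0.412 z med 0.0128
-0.06 44 x 0.393 0.412 z med 0.0121
t 11.03 p [ 0.3998 -0.1346  0.0226] xyaw 90.02 z [-7.e-04  2.e-04 -1.e+00] F [-0.16  0.12 -1.83] w 0.0178 q [-0.53  0.18  2.06 -0.    0.9  -0.53]
```

View pics/7.png

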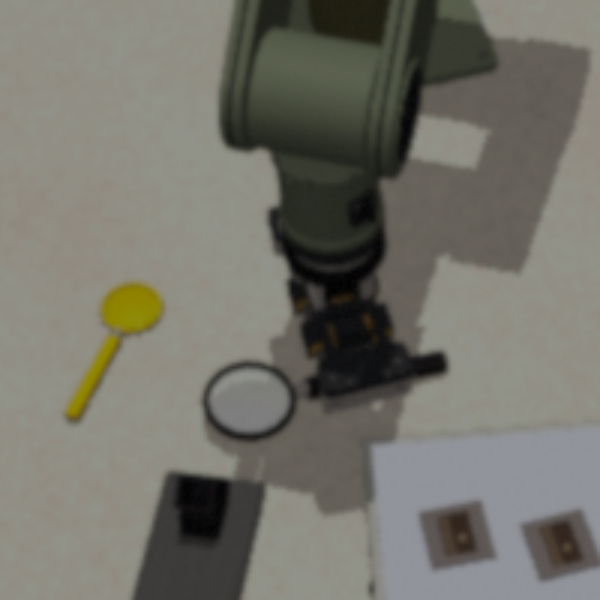

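Handle slope is about 5° now. I'll ease down 2 mm and relax the grip to 3 N so the lens settles.

```bash
cat > lev.py <<'E'
import sys
from plant import ctrl
from h import *
i=sys.argv[1]
f=ctrl.grab_frame('scene');np.savez(f'scene{i}.npz',**f)
v,u=np.mgrid[200:270,225:320];u=u.ravel();v=v.ravel();W=world(f,u,v)
m=(W[:,2]>.007)&(W[:,2]<.06)
for y0 in np.arange(-.3,0,.02):
    k=m&(abs(W[:,1]-y0)<.01)&(abs(W[:,0]-.4)<.045)
    if k.sum()>3:print(round(y0,2),k.sum(),'x',W[k,0].min().round(3),W[k,0].max().round(3),'z med',np.median(W[k,2]).round(4))
cv2.imwrite(f'pics/{i}.png',cv2.resize(f['color'][120:320,160:360],(600,600)))
E
python3 -m handwheel '[[-0.001,0,0.002,0],[-0.001,0,0.002,0],[-0.001,0,0.002,0],[-0.001,0,0.002,0]]' 1 3
python3 where.py; python3 lev.py 8
```

```text
time_s: 11.52
eef_pos: [0.4003, -0.1358, 0.021]
tool_rot: [[-0.0, 1.0, 0.0], [1.0, 0.0, -0.0], [-0.0, 0.0, -1.0]]
wrist_force: [-0.1, 0.2, -0.5]
grip_width: 0.0181
t 11.53 p [ 0.4003 -0.1358  0.021 ] xyaw 90.02 z [ 4.e-04 -3.e-04 -1.e+00] F [-0.09  0.17 -0.52] w 0.0181 q [-0.53  0.18  2.06 -0.    0.89 -0.53]
-0.24 36 x 0.372 0.429 z med 0.0091
-0.22 133 x 0.366 0.44 z med 0.0089
-0.2 144 x 0.368 0.439 z med 0.0092
-0.18 73 x 0.376 0.427 z med 0.0099
-0.16 35 x 0.394 0.412 z med 0.0137
-0.08 36 x 0.392 0.413 z med 0.0204
-0.06 60 x 0.394 0.412 z med 0.0211
```

```bash
python3 -m handwheel '[[0,0,0,0],[0,0,0,0],[0,0,0,0]]' 0.4 3
python3 where.py; python3 lev.py 9
```

```text
time_s: 11.95
eef_pos: [0.4002, -0.1358, 0.0209]
tool_rot: [[-0.0, 1.0, 0.0], [1.0, 0.0, -0.0], [-0.0, 0.0, -1.0]]
wrist_force: [0.3, 0.3, 0.4]
grip_width: 0.0283
t 11.95 p [ 0.4002 -0.1358  0.0209] xyaw 90.02 z [ 1.e-04 -1.e-04 -1.e+00] F [0.32 0.34 0.35] w 0.0283 q [-0.53  0.18  2.06 -0.    0.89 -0.53]
-0.24 46 x 0.372 0.436 z med 0.0081
-0.22 88 x 0.367 0.437 z med 0.0088
-0.2 90 x 0.368 0.441 z med 0.0084
-0.18 45 x 0.378 0.428 z med 0.0093
-0.16 31 x 0.394 0.413 z med 0.0103
-0.08 30 x 0.395 0.414 z med 0.0124
-0.06 52 x 0.392 0.413 z med 0.0128
```

View pics/9.png

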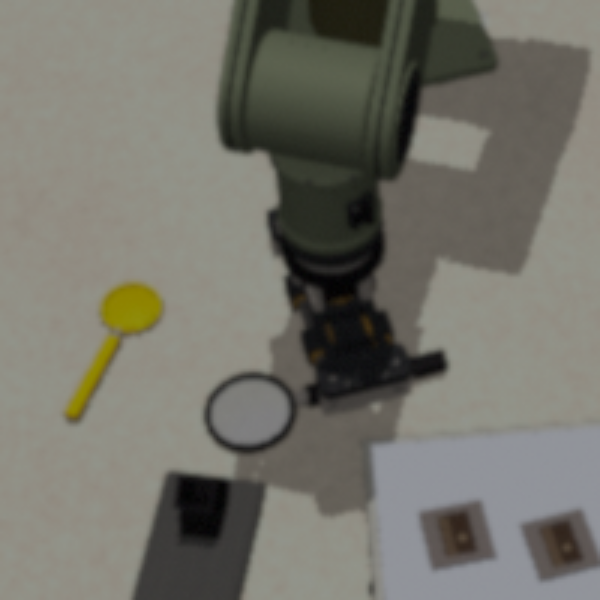

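The magnifier is flat on the bench within about 1.5°: handle at crop (375,375), lens at (250,412). I'll regrip firmly and lift.

```bash
python3 -m handwheel '[[0,0,0.001,0],[0,0,0.001,0],[0,0,0.001,0],[0,0,0.001,0],[0,0,0.001,0]]' 1 50
python3 where.py
python3 -m handwheel '[[0,0,-0.01,0],[0,0,-0.03,0],[0,0,-0.06,0],[0,0,-0.1,0],[0,0,-0.13,0],[0,0,-0.13,0]]'
python3 where.py
python3 - <<'E'
from plant import ctrl
from h import *
f=ctrl.grab_frame('scene');np.savez('scene10.npz',**f)
cv2.imwrite('pics/10.png',cv2.resize(f['color'][120:320,160:360],(600,600)))
v,u=np.mgrid[160:270,205:330];u=u.ravel();v=v.ravel();W=world(f,u,v)
m=(W[:,2]>.1)&(W[:,2]<.165)&(abs(W[:,0]-.4)<.05)
for y0 in np.arange(-.3,0,.02):
    k=m&(abs(W[:,1]-y0)<.01)
    if k.sum()>3:print(round(y0,2),k.sum(),'x',W[k,0].min().round(3),W[k,0].max().round(3),'z med',np.median(W[k,2]).round(4))
E
```

```text
time_s: 12.62
eef_pos: [0.4, -0.1357, 0.0198]
tool_rot: [[-0.0, 1.0, -0.0], [1.0, 0.0, 0.0], [0.0, -0.0, -1.0]]
wrist_force: [-0.3, -0.9, -1.4]
grip_width: 0.0176
t 12.62 p [ 0.4    -0.1357  0.0198] xyaw 90.01 z [-1.e-04  1.e-04 -1.e+00] F [-0.33 -0.95 -1.43] w 0.0176 q [-0.53  0.19  2.06 -0.    0.89 -0.53]
time_s: 13.38
eef_pos: [0.4021, -0.1369, 0.1527]
tool_rot: [[-0.0, 1.0, 0.006], [1.0, 0.0, -0.004], [-0.004, 0.006, -1.0]]
wrist_force: [0.1, 1.0, -2.1]
grip_width: 0.0177
t 13.38 p [ 0.4021 -0.1369  0.1527] xyaw 90.02 z [ 0.0061 -0.0035 -1.    ] F [ 0.07  0.99 -2.13] w 0.0177 q [-0.53 -0.05  1.97  0.    1.21 -0.53]
-0.26 13 x 0.391 0.416 z med 0.1382
-0.24 196 x 0.372 0.44 z med 0.1384
-0.22 254 x 0.368 0.441 z med 0.1395
-0.2 229 x 0.368 0.44 z med 0.1395
-0.18 95 x 0.382 0.429 z med 0.1407
-0.16 43 x 0.397 0.415 z med 0.1436
-0.14 15 x 0.415 0.428 z med 0.1431
-0.08 44 x 0.395 0.413 z med 0.1447
-0.06 70 x 0.395 0.416 z med 0.1458
```

View pics/10.png

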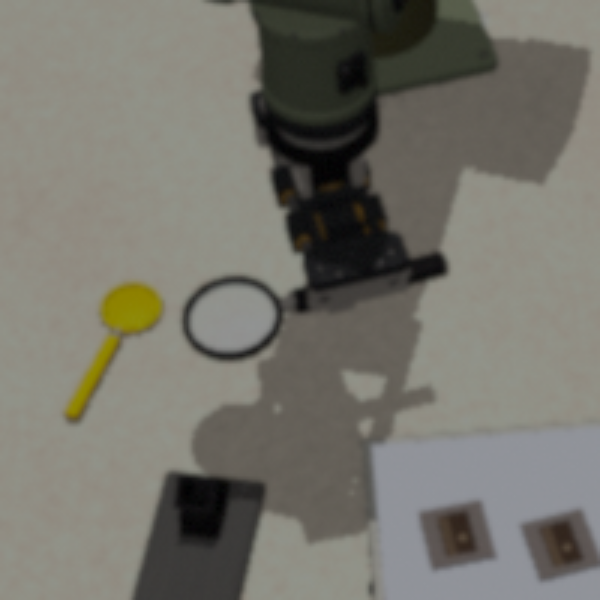

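It stayed level after the lift: the rim at crop (232,317) is 1–2° off level. Now I'll carry it over the mount, staying high.

```bash
python3 -m handwheel '[[0.02,0.011,0,0],[0.06,0.034,0,0],[0.105,0.06,0,0],[0.15,0.086,0,0],[0.195,0.112,0,0],[0.24,0.138,0,0],[0.28,0.161,0,0],[0.302,0.174,0,0],[0.302,0.174,0.02,0],[0.302,0.174,0.02,0]]'
cat > fin.py <<'E'
import sys
from plant import ctrl
from h import *
i=sys.argv[1]
o=ctrl.get_obs();p=o['eef_pos']
for c in('scene','top'):
    f=ctrl.grab_frame(c);np.savez(f'{c}{i}.npz',**f)
    v,u=np.mgrid[60:420,100:520];u=u.ravel();v=v.ravel();W=world(f,u,v);C=f['color'][v,u].astype(int).sum(1)
    zl=p[2]-.012
    m=(abs(W[:,2]-zl)<.02)&(abs(W[:,0]-p[0])<.05)&(W[:,1]<p[1]-.03)&(W[:,1]>p[1]-.13)
    if m.sum()>50:
        X=W[m];pp=np.percentile(X,[1,99],axis=0);print(c,m.sum(),'x',pp[:,0].round(4),'y',pp[:,1].round(4),'cx',pp[:,0].mean().round(4))
        b=m&(W[:,1]<p[1]-.047)
        A=np.c_[W[b][:,:2],np.ones(b.sum())];co=np.linalg.lstsq(A,W[b][:,2],rcond=None)[0];print(' slopes deg x,y',np.degrees(co[:2]).round(2),'z mean',W[b][:,2].mean().round(4))
        e=cv2.minEnclosingCircle(W[b][:,:2].astype(np.float32));print(' circle',e)
cv2.imwrite(f'pics/{i}.png',np.hstack([cv2.resize(load('scene',i)['color'][200:380,270:450],(400,400)),cv2.resize(load('top',i)['color'][120:300,130:310],(400,400))]))
E
python3 fin.py 11; python3 where.py
```

```text
time_s: 14.68
eef_pos: [0.5707, 0.1662, 0.1254]
tool_rot: [[-0.001, 1.0, -0.009], [1.0, 0.001, -0.001], [-0.001, -0.009, -1.0]]
wrist_force: [-1.5, -0.1, -0.6]
grip_width: 0.0176
scene 845 x [0.5385 0.6084] y [0.0508 0.1342] cx 0.5735
 slopes deg x,y [-0.3   2.13] z mean 0.1113
 circle ((0.5730040669441223, 0.08563569188117981), 0.038118693977594376)
top 1196 x [0.5364 0.6056] y [0.0526 0.1336] cx 0.571
 slopes deg x,y [-0.49  1.77] z mean 0.1162
 circle ((0.5716741681098938, 0.08693788945674896), 0.03749078884720802)
t 14.78 p [0.5727 0.166  0.1281] xyaw 90.0 z [-3.5e-03 -5.0e-04 -1.0e+00] F [ 0.59 -0.42 -0.87] w 0.0174 q [ 0.14  0.35  1.58 -0.    1.22  0.14]
```

View pics/11.png

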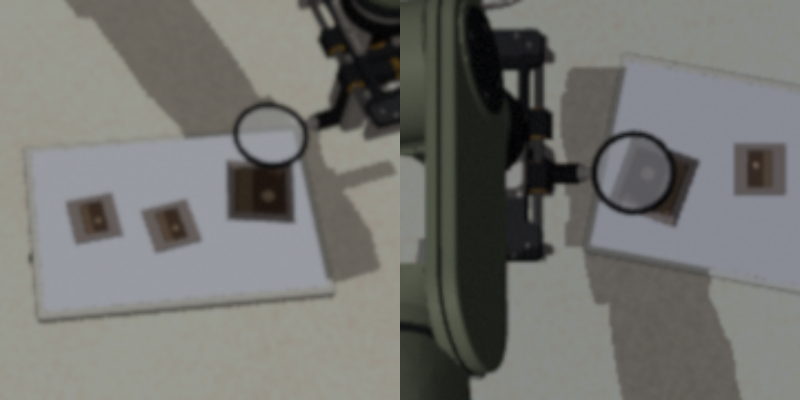

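```bash
python3 -m handwheel '[[0,0.005,0.018,0],[0,0.005,0.018,0],[0,0.005,0.018,0],[0,0.005,0.018,0]]'
python3 where.py; python3 fin.py 12
python3 - <<'E'
from h import *
from plant import ctrl
f=load('scene',0)
print(onplane(f,385.5,287.,.012))
for nm,F,(x0,x1,y0,y1) in(('scene',f,(360,412,262,310)),('top',load('top',0),(215,275,175,230))):
    C=F['color'].astype(int)[y0:y1,x0:x1].sum(2)
    for th in(330,400,450):
        nl,lab,st,ce=cv2.connectedComponentsWithStats((C<th).astype(np.uint8));k=1+np.argmax(st[1:,4]);ys,xs=np.where(lab==k)
        P=np.array([onplane(F,a+x0,b+y0,.015)[:2] for a,b in zip(xs,ys)],np.float32);r=cv2.minAreaRect(P);print(nm,th,st[k,4],np.round(r[0],4),np.round(r[1],4),r[2],P.mean(0))
E
```

```text
time_s: 15.28
eef_pos: [0.5794, 0.1663, 0.1124]
tool_rot: [[-0.0, 1.0, 0.001], [1.0, 0.0, 0.0], [0.0, 0.001, -1.0]]
wrist_force: [-0.6, 1.3, -1.6]
grip_width: 0.0174
t 15.28 p [0.5794 0.1663 0.1124] xyaw 90.01 z [ 9.e-04  1.e-04 -1.e+00] F [-0.63  1.29 -1.62] w 0.0174 q [ 0.14  0.37  1.57 -0.    1.19  0.14]
scene 844 x [0.5476 0.617 ] y [0.0515 0.135 ] cx 0.5823
 slopes deg x,y [0.01 1.94] z mean 0.0982
 circle ((0.5819606184959412, 0.08673611283302307), 0.038150422275066376)
top 1166 x [0.5443 0.6137] y [0.053  0.1335] cx 0.579
 slopes deg x,y [0.2 1.7] z mean 0.1017
 circle ((0.5794259905815125, 0.0872652530670166), 0.03733623027801514)
[0.58290116 0.08060473 0.012     ]
scene 330 776 [0.582  0.0835] [0.068  0.0701] 69.32312774658203 [0.58212405 0.08351727]
scene 400 886 [0.5816 0.0837] [0.0727 0.0747] 69.37995910644531 [0.58188057 0.08353586]
scene 450 2496 [0.5795 0.0833] [0.1214 0.1312] 70.00502014160156 [0.5801172 0.0813256]
top 330 1092 [0.5784 0.0859] [0.0716 0.071 ] 69.5022201538086 [0.57841015 0.08608362]
top 400 3300 [0.5774 0.0846] [0.1282 0.1169] 89.37049102783203 [0.5771796 0.0843382]
top 450 3300 [0.5774 0.0846] [0.1282 0.1169] 89.37049102783203 [0.5771796 0.0843382]
```

```bash
python3 -m handwheel '[[-0.002,-0.0005,0,0],[-0.002,-0.0005,0,0],[-0.002,-0.0005,0,0],[-0.002,-0.0005,0,0],[-0.002,-0.0005,0,0],[-0.002,-0.0005,0,0],[-0.002,-0.0005,0,0],[-0.002,-0.0005,0,0]]'
python3 fin.py 13;python3 where.py; python3 - <<'E'
from h import *
a=load('scene',13)['color'];cv2.imwrite('pics/13s.png',a)
# holder shift check
f0=load('scene',0);f1=load('scene',13)
for f in(f0,f1):
    v,u=np.mgrid[270:340,195:260];W=world(f,u.ravel(),v.ravel());m=(W[:,2]>.008)&(W[:,2]<.016);r=cv2.minAreaRect(W[m][:,:2].astype(np.float32));print(r, np.median(W[m],0))
E
```

```text
time_s: 16.38
eef_pos: [0.5785, 0.1643, 0.1118]
tool_rot: [[-0.0, 1.0, -0.0], [1.0, 0.0, -0.0], [-0.0, -0.0, -1.0]]
wrist_force: [-0.3, -0.0, -1.8]
grip_width: 0.0176
scene 845 x [0.5466 0.6164] y [0.0493 0.1324] cx 0.5815
 slopes deg x,y [0.17 1.71] z mean 0.0976
 circle ((0.5805434584617615, 0.08357886970043182), 0.03854166343808174)
top 1155 x [0.544  0.6122] y [0.0509 0.1315] cx 0.5781
 slopes deg x,y [0.14 1.82] z mean 0.1011
 circle ((0.578478991985321, 0.08525195717811584), 0.03734852373600006)
t 16.48 p [0.5786 0.1644 0.1119] xyaw 90.02 z [ 1.e-04  0.e+00 -1.e+00] F [-0.91  0.33 -0.96] w 0.0172 q [ 0.13  0.37  1.58 -0.    1.19  0.13]
((0.5099225044250488, -0.28005456924438477), (0.07913270592689514, 0.11914735287427902), 64.88414764404297) [ 0.52579988 -0.28416202  0.01021642]
((0.5098420977592468, -0.27938374876976013), (0.07937496155500412, 0.1199495941400528), 64.90989685058594) [ 0.52169864 -0.28624592  0.01034227]
```

View pics/13s.png

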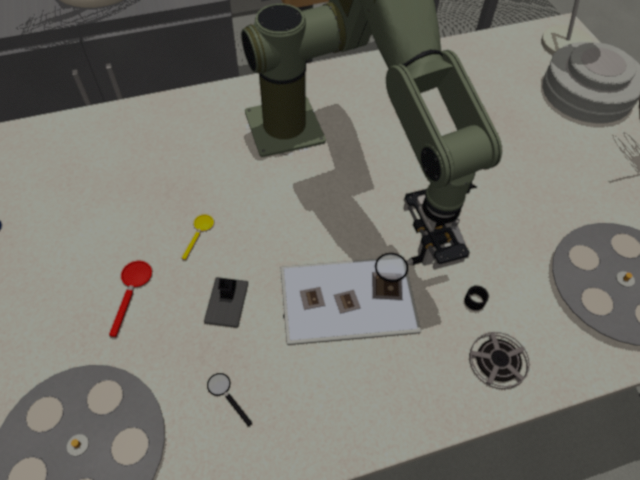

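View pics/13.png

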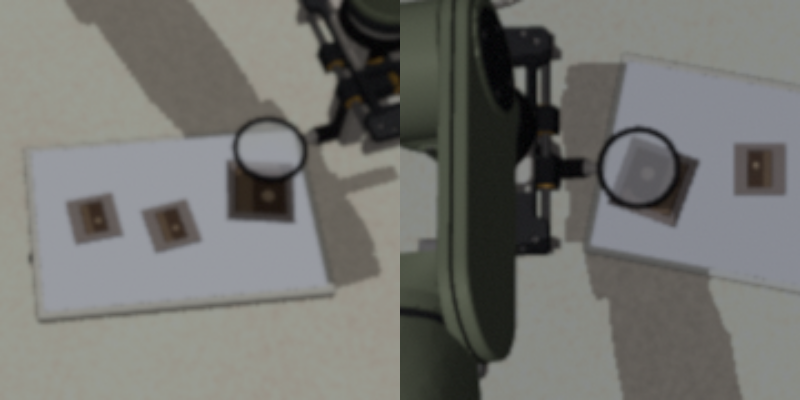

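The pictures show the lens over the mount at scene (391,267), with the holder foot within 1 mm of where it was and the other things undisturbed. I'll hand it in.

```bash
python3 -c "
from plant import ctrl
print(ctrl.job_done())"
```

```text
the job is handed in; nothing more can be done
None
```

I handed the job in at about 16.5 s, with the magnifier held level over the large transparency. I gripped the black magnifier across its handle and drew it out along its own line.

The moves could not tilt the tool. To level the magnifier I pivoted it in the jaws with its butt on bare bench. I then **opened the jaws briefly so it lay flat on the bench**, regripped at 50 N and carried it over, so it was out of the grip for a moment along the way.

**Last checks:**
- **Centring:** the lens is within about 1.5 mm of the mount's centre in both cameras.
- **Height:** the lens centre is about 80 mm above the mount. The two cameras differ by about 3.5 mm here.
- **Level:** the lens tilts about 1.8° down, away from the handle; I left that uncorrected.
- **Holder:** it is upright and within about 1 mm of where it started, which is about what the measurement can resolve.
- **Other things:** the small mounts and the film core look unmoved in the picture. The arm hid the splicer in the last scene picture, so I did not confirm it, but no planned path came near it.
- **Forces:** the wrist readings I took never exceeded a few newtons.

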